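Bur stand into the catch-door cupboard

ROBOT

A 6-joint arm with a two-finger parallel gripper is mounted at the origin on the work surface. World frame = base frame: x ahead of the robot, y to its left, z up, the work surface at z = 0. Lengths are in mm, angles in rad, forces in N, time in s.
With the tool pointing down it reaches from about 275 to 750 mm from the base axis. Payload 10.2 kg.
Tool frame: the origin (TCP) lies between the finger pads; the fingertips stand 22 mm ahead of it and the grasp point (between the pads) lies 3 mm ahead of it (ctrl.nose_length is the distance from the TCP to the fingertips, in mm); y points along the fingers, z is the direction in which the jaws open and shut, and the axes are right-handed (so a half turn about y gives the same grasp; the last joint's range is limited). The gripper opens to 85 mm and grips with 20 to 120 N. Pads are 22 mm wide; open, the fingers measure 114 mm over their backs; the gripper's body (76 mm by 85 mm) begins 54 mm behind the grasp point. The pads swing forward as they close: fully open they stand 13 mm farther back than shut.
Start: joints at [-0.223, 0.313, 1.498, -0, 1.331, -0.223], TCP at [525.006, -0.014, 253.294] pointing down, gripper open.
Joint ranges: [-2.94, 2.94], [-0.97, 2.17], [0.19, 2.56], [-1.23, 4.37], [0.02, 3.11], [-2.88, 2.88]. Speed limits (rad/s): [2.39, 2.39, 3.01, 3.14, 3.14, 3.14].

INTERFACE

Orientations are given as a unit quaternion [w, x, y, z].
In Python, from rig import ctrl, eyes, models gives the robot as it stands.
- The arm moves only by the shell command python3 -m crank 'ROWS' [FORCE]. ROWS is JSON, a list of rows, each an object with "dp": the shift along the tool's x, y, z in mm, a list of three; "roll": the turn about the tool's y in rad; "gripper": the closure in counts, from 0 (fully open) to 255 (shut). A call has 1 to 10 rows; each row is the pose to reach, as a shift and turn from the pose commanded when the call began, along the tool's axes at that moment; what a row does not reach only later rows make up. A row lasts 1/12 s, in which the tool goes at most 41.7 mm and 7.16 degrees, less where a joint would pass 70% of its speed; a pose out of reach is approached as far as the arm can. A call with a gripper value outside its range is refused whole. The fingers move at their own pace and stop on an object; FORCE is the grip in N (left out, the last holds). Time passes only in rows, so rows that repeat a pose let the fingers close. It gives the time, the measured TCP pose, the force and the opening at its end, in the units of the state.
- ctrl.sense(): the state, without advancing time (a new reading comes with each control period).
- eyes.capture(name): name is "scene" or "side" or "wrist"; returns a dict with "color" (420x560x3 uint8, red, green, blue), "fx", "fy", "cx", "cy" (pixels), "distortion" ([k1, k2, p1, p2, k3] as OpenCV has them; the pictures are not rectified), "R" (3x3) and "t" (3): a world point X has camera coordinates R X + t. Camera axes: x right, y down, z forward; pixel columns grow to the right and rows downward; lengths in mm; the calibration is good to about 2 mm. A picture is of the moment at which its call begins. There is no depth.
- ctrl.finish_job(): hands the job in, once; it reports no verdict.
Trained networks look in a picture, given as the dict that the camera call returned (one of the last four; its "shot" number tells which), for a name from the list of things; names that differ only in an ending like _2 or _b are one class to them, and where a whole thing is asked for, a point or a joint stands for the part that bears it (a point fixed in the world has none). Each returns a list of dicts, best first, with "confidence" (0 to 1); they miss things now and then, are a little off and sometimes report something else, mostly with a low value. They report only what shows in the picture. A call takes as long as a camera call. They do not tell look-alikes from the thing itself.
- models.spot_in(picture, label): "extent" ([centre column, centre row, width, height] in pixels, round what is visible of it).
- models.spot_point(picture, label): "centre" ([column, row] in pixels: a listed point, or the origin of a listed thing).
The state is a dict: "time_s": time; "joints": joint angles; "dq": joint speeds; "tau": joint torques, N m; "eef_pos": TCP position; "ee_rot": TCP orientation; "force": force on the tool from outside, world axes, zero at the start; "wrist_torque": the same for the moment, N m; "grip_width": opening from 0.0 (shut) to 1.0 (fully open).
Only numpy, scipy, OpenCV 4.12 (cv2) and the standard library are available. Lean on these libraries where they do the work, as an engineer would, in place of code of your own. Each camera call takes 0.05 s, during which the arm holds its last target. There are 200 camera calls.

TASK

Pull the small grey cupboard's door open through its roller catch and stand the wooden bur stand upright in the tray on the inside of the door. Then push the door shut until the catch snaps and holds it fully closed, without slamming it or pressing on hard once it is home. Do not tip the bur stand over or disturb the other things on the bench.

Things in the scene. Friction and masses are not known exactly. Their poses are not given: they have to be found in the camera images.
- cupboard: Small grey metal bench cupboard, fixed: 160 deep (x) x 180 wide (y) x 185 mm high, front facing its own -x. Origin: centre of its underside. The door lies on the front, 18 mm thick, hinged upright on the left (+y) edge seen from the robot, top edge 168 mm above the bench.
- door (a joint): Door angle in rad: 0 = fully shut against its bumper; grows as the free edge swings out towards the robot, turning clockwise seen from above; up to 1.9. It starts shut, held by the catch. The hinge has a little friction and stays where left. Door 180 mm wide, 0.7 kg.
- door_handle (a point): Grip point on the door's handle: an upright round steel bar, 10 mm diameter, 38 mm off the door's outer face (to the bar's centre). On the bar's axis, 140 mm above the bench; bar top 25 mm above it, free bar 24 mm below it. Can be pinched from above. Door frame: 56 mm in front (-x) of the hinge axis and 150 mm along the door (-y) from it.
- door_hinge (a point): On the hinge axis at bench height, in the plane of the door's inner face. Axes turn with the door: x into the cupboard when shut (normal to the door), -y along the door from hinge to free edge, z up.
- door_tray (a point): Centre of the floor of the open-topped aluminium tray on the door's inner face: inside 53 mm deep (x) x 117 mm long (y), floor 112 mm above the bench, walls 16 mm high on three sides, and the door (56 mm above the floor) on the fourth. Axes are the door's. Reachable from above with the door wide open.
- burstand_mid (a point): Bur stand: light wooden block 52 (x) x 34 (y) x 30 mm high with eight thin steel burs standing 19 mm out of its top (49 mm overall), 0.11 kg. The point is the block's centre, 15 mm above its underside. Grip it by its two ends (52 mm, along its x), so that it can stand lengthwise in the tray.
- roller: Sprung roller of the catch, under the cupboard's top at the door's free edge, 158 mm from the hinge. Its plate is set somewhere in slotted holes: closing, the door meets it at 0.025 to 0.036 rad, resistance at the handle rises to about 20 N, and turns to a pull only in the last 0.006 to 0.015 rad; the roller then draws the door to 0 and holds it. Opening takes 5 to 15 N.
- bumper: Hidden rubber stud of 12 mm diameter on the cupboard's front edge that the shut door rests against; it must not be loaded beyond 24 N. Origin: its centre.
- doming: Steel doming block, a plain 42 mm cube; bystander. Origin: centre of its underside.
- jar: Small glass jar with a steel cap, 48 mm diameter, 60 mm tall; bystander. Origin: centre of its underside.
- graver_a: Graver lying on the bench (mushroom wooden handle, steel shank, about 115 mm long, up to 32 mm high); bystander. Origin: under the butt of its handle; x runs to the tip.
- graver_b: Second graver, about 105 mm long; bystander. Origin and axes likewise.
- graver_c: Third graver, about 120 mm long; bystander. Origin and axes likewise.
- ballvise: Heavy round engraver's vise on a rubber foot, 110 mm diameter, 97 mm tall; bystander. Origin: centre of its underside.
There are look-alikes about, which are no part of the job. What is shaped like the part that bears burstand_mid but red is not meant.

How it is judged (in metres and radians):
On the way, in this order (a step that is already met when the one before it is completed fails the run):
1. the door has been pulled open through the catch (beyond 0.9 rad) (value of joint door above 0.9 rad), for 0.2 s.
2. the bur stand stands upright in the door's tray, let go (x of burstand_mid in the frame of door_tray between -0.02 and 0.02 m and y of burstand_mid in the frame of door_tray between -0.05 and 0.05 m and z of burstand_mid in the frame of door_tray between 0.01 and 0.02 m and angle between burstand_mid's own z axis and vertical below 0.12 rad and contact force between the fingers and burstand below 0.1 N), for 0.2 s.
At the end, for the whole second after the job is handed in: The door is shut and held by the catch (angle below 0.010 rad, still), and the bur stand stands upright (within 0.12 rad) on the floor of the door's tray (its centre within 20 mm across and 50 mm along of the tray's centre), at rest (value of joint door below 0.01 rad and velocity of joint door between -0.05 and 0.05 rad/s and x of burstand_mid in the frame of door_tray between -0.02 and 0.02 m and y of burstand_mid in the frame of door_tray between -0.05 and 0.05 m and z of burstand_mid in the frame of door_tray between 0.01 and 0.02 m and angle between burstand_mid's own z axis and vertical below 0.12 rad and linear speed of burstand below 0.02 m/s); the robot touches nothing.
It fails at once if the door is slammed or pressed against its rubber bumper with more than 24 N (contact force between door and bumper above 24 N).
It fails at once if the bur stand is tipped over (more than 0.6 rad) (angle between burstand_mid's own z axis and vertical above 0.6 rad).
It fails at once if another thing on the bench is moved by more than 25 mm (distance of any of doming, jar, graver_a, graver_b, graver_c, ballvise from where it was at the start of the episode above 0.025 m).
It also fails if it takes over 72 s, if anything falls off the work surface, if the arm or the gripper's body presses on something with over 40 N, if the wrist force passes 120 N, or if a joint passes its speed limit or range.

## Working session

There is one attempt and no reset: what is moved stays moved. The work goes in short steps, Python scripts to look and compute and a shell command to move; the robot and the scene stay as the last step left them, time stands still between calls to the robot, and variables do not carry over. Pictures are saved under pics/ and viewed, about 8 in all and at most 12, crops included, and the job is handed in when it is done.

```bash
ls; mkdir -p pics
cat > h.py <<'E'
import numpy as np, cv2
from rig import ctrl, eyes, models
def K(p): return np.array([[p["fx"],0,p["cx"]],[0,p["fy"],p["cy"]],[0,0,1.]])
def ray(p,uv):
    n=cv2.undistortPoints(np.array([[uv]],float),K(p),np.array(p["distortion"],float))[0,0]
    R=np.array(p["R"]);t=np.array(p["t"]);d=R.T@np.array([n[0],n[1],1]);return -R.T@t,d/np.linalg.norm(d)
def atz(p,uv,z):
    c,d=ray(p,uv);return c+d*(z-c[2])/d[2]
def tri(obs):
    A=0;b=0
    for p,uv in obs:
        c,d=ray(p,uv);M=np.eye(3)-np.outer(d,d);A=A+M;b=b+M@c
    X=np.linalg.solve(A,b);return X,[np.linalg.norm(proj(p,X)-uv) for p,uv in obs]
def proj(p,X):
    r=cv2.Rodrigues(np.array(p["R"],float))[0]
    return cv2.projectPoints(np.array([X],float),r,np.array(p["t"],float),K(p),np.array(p["distortion"],float))[0][0,0]
def save(p,n,crop=None,s=1):
    im=p["color"][...,::-1]
    if crop: a,b,c,d=crop; im=im[b:d,a:c]
    cv2.imwrite("pics/"+n,cv2.resize(im,None,fx=s,fy=s,interpolation=cv2.INTER_CUBIC))
E
python3 - <<'E'
from h import *
s=ctrl.sense();print(s)
P={n:eyes.capture(n) for n in("scene","side","wrist")}
im=np.hstack([cv2.resize(P[n]["color"][...,::-1],(400,300)) for n in("scene","side")])
cv2.imwrite("pics/a.png",np.vstack([im,np.hstack([cv2.resize(P["wrist"]["color"][...,::-1],(400,300)),np.zeros((300,400,3),np.uint8)])]))
for n,p in P.items():
    print(n,-np.array(p["R"]).T@p["t"])
    for l in["door_handle","door_hinge","door_tray","burstand_mid","cupboard","doming","jar","graver_a","ballvise"]:
        print(l,[(np.round(d["centre"]).tolist(),round(d["confidence"],2)) for d in models.spot_point(p,l)[:4]])
E
```

```text
pics
{'time_s': 0.0, 'joints': array([-2.23391956e-01,  3.13453224e-01,  1.49848114e+00,  7.23724862e-07,
        1.33099465e+00, -2.23430530e-01]), 'dq': array([ 0.00080729,  0.00027017, -0.00036895,  0.00069564, -0.0009835 ,
       -0.00037596]), 'tau': array([-5.78409599e-04, -4.12261176e+01, -2.59742296e+01, -3.58453699e-04,
        4.11797926e-03, -1.23038126e-05]), 'eef_pos': array([5.24756481e+02, 4.75488020e-02, 2.52716824e+02]), 'ee_rot': array([ 0.49975793, -0.50026105,  0.50039023, -0.49959035]), 'force': array([ 0.13969165, -0.77946736,  0.85341371]), 'wrist_torque': array([-0.01308255,  0.05772178,  0.06196479]), 'grip_width': 0.996047020523661}
scene [1385.95025267 -132.78304044 1239.48307826]
door_handle [([274.0, 187.0], 0.71)]
door_hinge []
door_tray []
burstand_mid [([171.0, 249.0], 0.81), ([208.0, 242.0], 0.67)]
cupboard [([303.0, 248.0], 0.77)]
doming [([213.0, 218.0], 0.82), ([156.0, 288.0], 0.33)]
jar [([172.0, 218.0], 0.66)]
graver_a [([232.0, 189.0], 0.68), ([222.0, 267.0], 0.64), ([157.0, 289.0], 0.52)]
ballvise [([397.0, 195.0], 0.81)]
side [  99.1746492  -603.61627265  853.15847576]
door_handle [([287.0, 210.0], 0.83)]
door_hinge [([276.0, 206.0], 0.88)]
door_tray [([295.0, 192.0], 0.78)]
burstand_mid [([353.0, 277.0], 0.68), ([391.0, 307.0], 0.53), ([314.0, 213.0], 0.2)]
cupboard [([311.0, 217.0], 0.77)]
doming [([322.0, 292.0], 0.87)]
jar [([348.0, 332.0], 0.95)]
graver_a [([432.0, 299.0], 0.78), ([271.0, 291.0], 0.71), ([365.0, 257.0], 0.7)]
ballvise [([215.0, 168.0], 0.69)]
wrist [524.55720418  71.92701555 372.4012615 ]
door_handle [([262.0, 207.0], 0.66)]
door_hinge []
door_tray []
burstand_mid [([327.0, 344.0], 0.91), ([254.0, 319.0], 0.21)]
cupboard []
doming [([258.0, 318.0], 0.67)]
jar []
graver_a [([155.0, 267.0], 0.62)]
ballvise []
```

View pics/a.png

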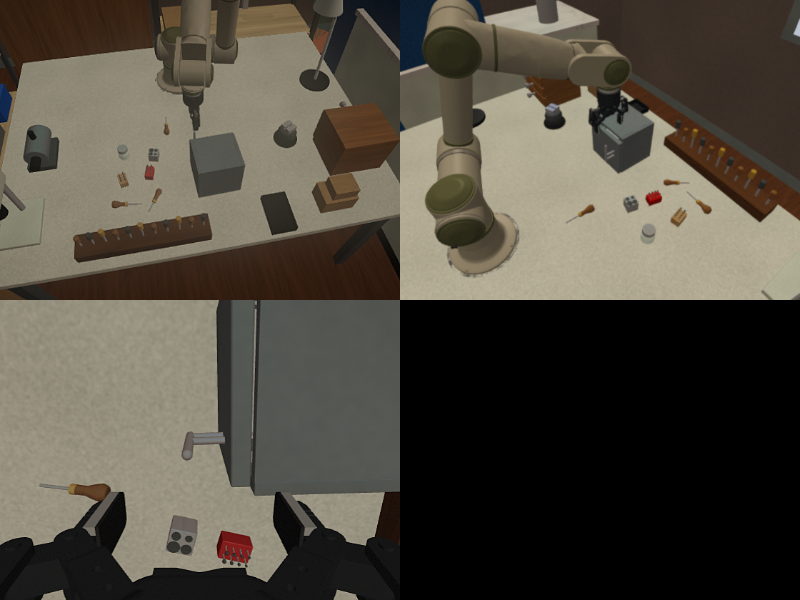

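The scene camera shows the wooden stand at about (171,249) and the red look-alike at (208,242). In the side view wood is at (391,307) and red at (353,277). The wooden one is the target. Next: a close crop and geometry.

Run:
```python
from h import *
P={n:eyes.capture(n) for n in("scene","side","wrist")}
S,D,W=P["scene"],P["side"],P["wrist"]
print("handle",tri([(S,(274,187)),(D,(287,210)),(W,(262,207))]), tri([(D,(287,210)),(W,(262,207))]), atz(W,(262,207),140))
print("hinge",atz(D,(276,206),0),"tray",atz(D,(295,192),112))
print("bur",tri([(S,(171,249)),(D,(391,307))]),atz(S,(171,249),15),atz(D,(391,307),15))
for n,s,d in[("red",(208,242),(353,277))]: print(n,tri([(S,s),(D,d)]))
print("doming",tri([(S,(213,218)),(D,(322,292))])[0],"jar",tri([(S,(172,218)),(D,(348,332))])[0],"cup",tri([(S,(303,248)),(D,(311,217))]),"vise",tri([(S,(397,195)),(D,(215,168))])[0])
for n,s,d in[("g1",(232,189),(271,291)),("g2",(222,267),(365,257)),("g3",(157,289),(432,299))]: print(n,tri([(S,s),(D,d)]))
g=cv2.cvtColor(W["color"],cv2.COLOR_RGB2GRAY)
for l in cv2.createLineSegmentDetector().detect(g)[0][:,0]:
    if np.hypot(l[2]-l[0],l[3]-l[1])>60 and l[0]>280:
        a=[atz(W,l[:2],z)[:2].round(1) for z in(168,185)];b=[atz(W,l[2:],z)[:2].round(1) for z in(168,185)]
        print(l.round(1),a[0],b[0],"185:",a[1],b[1],np.degrees(np.arctan2(*(b[1]-a[1])[::-1])))
A=cv2.resize(D["color"][240:350,300:450,::-1],(750,550),interpolation=2)
B=cv2.resize(S["color"][180:310,130:260,::-1],(0,0),fx=3,fy=3,interpolation=2)
C=np.zeros((600,800,3),np.uint8);a=cv2.resize(A,(400,293));C[:293,:400]=a;C[:390,400:790]=B;C[300:,:400]=cv2.resize(W["color"][...,::-1],(400,300));cv2.imwrite("pics/b.png",C)
```

```text
handle (array([510.55375858,   7.91033606, 140.47664594]), [np.float64(2.0832487364981493), np.float64(1.4648659649852516), np.float64(5.428728132127383)]) (array([511.30564602,   4.69624385, 137.6454192 ]), [np.float64(0.5440319330142811), np.float64(2.0857282255014895)]) [512.68693404   4.64169876 140.        ]
hinge [ 5.70758345e+02  1.58220038e+02 -1.13686838e-13] tray [586.32657339  75.01943505 112.        ]
bur (array([ 590.66592085, -320.86416709,   16.43834758]), [np.float64(1.7037583031992845), np.float64(2.0973836871943954)]) [ 587.61636604 -316.51934131   15.        ] [ 593.03144235 -325.17769849   15.        ]
red (array([ 579.51585856, -202.38977156,   12.03077574]), [np.float64(0.8292757837083461), np.float64(0.9597638064359447)])
doming [ 487.02697904 -182.22586764    1.26376557] jar [ 465.64179737 -309.89788871    4.8850392 ] cup (array([641.46038457,  74.351952  , -17.19083609]), [np.float64(2.3322849692759022), np.float64(2.259510037861342)]) vise [499.98484578 434.23681193   6.20849676]
g1 (array([ 380.2330539 , -106.13439965,    3.31026214]), [np.float64(0.3303490
[... 440 characters left out ...]
 [536.4 119.2] 185: [538.3  31.2] [535.4 115.3] 91.97493401088197
[322.1 260.6 305.7 200.6] [551.8 -22.8] [540.6  16.7] 185: [549.6 -14.9] [539.3  21.3] 105.88266332068429
[353.1 191.9 358.2  11.8] [568.9  22.1] [565.8 118.6] 185: [565.3  26.3] [562.4 114.8] 91.87681725855589
[535.7 268.  408.2 271.6] [688.7 -28. ] [607.4 -30.5] 185: [675.  -19.7] [600.5 -22. ] -178.23169866096433
[355.2  13.1 350.6 191.9] [564.4 118. ] [567.4  22.1] 185: [561.1 114.2] [563.8  26.3] -88.24061457773809
[363.2   0.6 354.6 270.6] [568.1 123.8] [573.  -29.8] 185: [564.5 119.5] [569.  -21.3] -88.1694369752498
[323.    0.6 322.8 258.1] [547.3 123.8] [552.2 -21.1] 185: [545.4 119.5] [549.9 -13.4] -88.06070322881602
```

View pics/b.png

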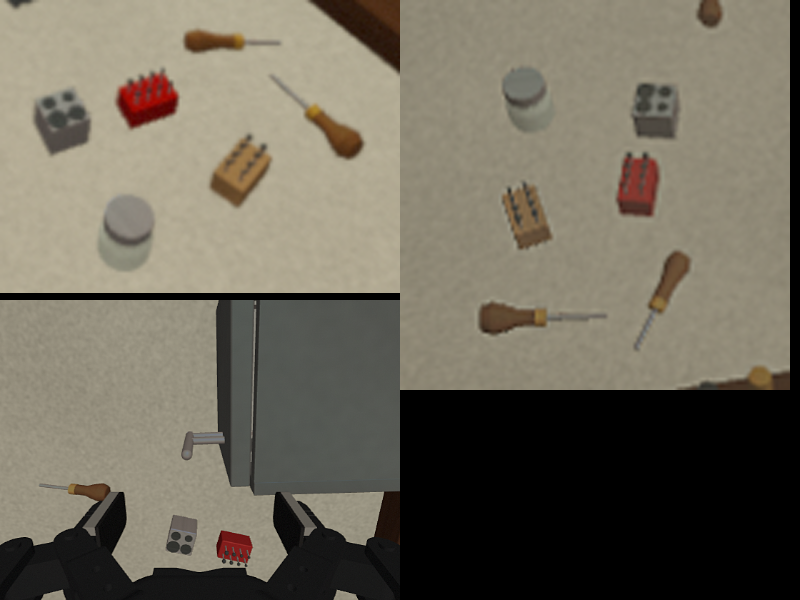

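Wood block at scene crop left-centre, raw (171,249), and side (391,307): bare wood with burs, so it is the target. The red block is the look-alike. Handle is around (512.5,5) and the door yaw about +1.9°. Moving above the handle with the jaws along the door.

```bash
python3 -m crank '[{"dp":[-5,0,-12.5],"roll":-1.2,"gripper":0},{"dp":[-5,0,-12.5],"roll":-1.2,"gripper":0},{"dp":[-5,0,-12.5],"roll":-1.2,"gripper":0},{"dp":[-5,0,-12.5],"roll":-1.2,"gripper":0},{"dp":[-5,0,-12.5],"roll":-1.2,"gripper":0},{"dp":[-5,0,-12.5],"roll":-1.2,"gripper":0},{"dp":[-5,0,-12.5],"roll":-1.2,"gripper":0},{"dp":[-5,0,-12.5],"roll":-1.2,"gripper":0},{"dp":[-5,0,-12.5],"roll":-1.2,"gripper":0},{"dp":[-5,0,-12.5],"roll":-1.2,"gripper":0}]'
python3 -m crank '[{"dp":[0,20,0],"roll":-0.4,"gripper":60},{"dp":[0,30,0],"roll":-0.4,"gripper":60},{"dp":[0,40,0],"roll":-0.4,"gripper":60},{"dp":[0,40,0],"roll":-0.4,"gripper":60},{"dp":[0,40,0],"roll":-0.4,"gripper":60}]'
python3 - <<'E'
from h import *
W=eyes.capture("wrist");save(W,"c.png")
for l in["door_handle"]:
    for d in models.spot_point(W,l): print(d, atz(W,d["centre"],140))
for z in(115,140,165): print(z,proj(W,(512.5,5,z)))
s=ctrl.sense();print(s["eef_pos"],s["ee_rot"],s["joints"],s["grip_width"])
E
```

```text
time_s: 2.48
eef_pos: [512.5, 5.0, 253.3]
ee_rot: [0.695, -0.695, 0.128, -0.128]
force: [-0.2, 0.1, -1.2]
grip_width: 1.0
time_s: 2.9
eef_pos: [512.5, 5.0, 213.3]
ee_rot: [0.707, -0.707, -0.009, 0.01]
force: [-0.4, -0.4, 0.6]
grip_width: 0.765
{'centre': [276.4, 235.6], 'confidence': 0.83} [513.00965164   2.99749018 140.        ]
115 [279.76494328 221.37100911]
140 [279.83865141 234.86979415]
165 [279.93182074 251.93218916]
[512.7987253    4.93187238 214.04208524] [-0.70695037  0.70714352  0.00958904 -0.0087904 ] [-2.19154468e-01  3.19948369e-01  1.59432311e+00 -6.35034826e-06
  1.22615919e+00 -1.81594184e+00] 0.7645024798332485
```

View pics/c.png

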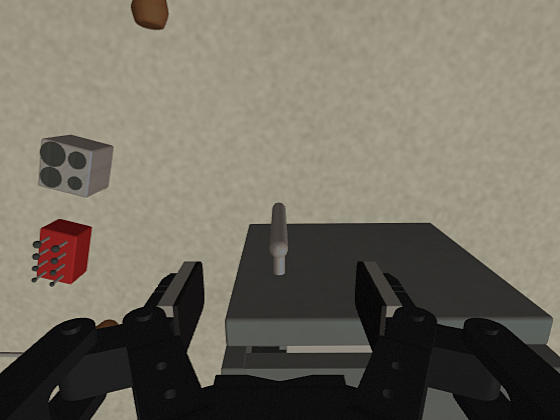

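Bar top sits at pixel (280,250), centred between the fingers, as predicted. Descend and pinch.

```bash
python3 -m crank '[{"dp":[0,25,0],"roll":0,"gripper":60},{"dp":[0,50,0],"roll":0,"gripper":60},{"dp":[0,63,0],"roll":0,"gripper":60},{"dp":[0,63,0],"roll":0,"gripper":255},{"dp":[0,63,0],"roll":0,"gripper":255},{"dp":[0,63,0],"roll":0,"gripper":255},{"dp":[0,63,0],"roll":0,"gripper":255},{"dp":[0,63,0],"roll":0,"gripper":255},{"dp":[0,63,0],"roll":0,"gripper":255},{"dp":[0,63,0],"roll":0,"gripper":255}]' 60
python3 - <<'E'
import numpy as np
# arc in tool axes; start handle rel hinge, tool x=+x*(yaw), z=+y
yaw=0.027; R=np.hypot(56,150)
for th in np.arange(0,1.61,0.1):
    r=np.array([-56,-150.]); c,s=np.cos(th),np.sin(th)
    q=np.array([c*r[0]+s*r[1],-s*r[0]+c*r[1]])-r
    print(round(th,2),q.round(1))
E
```

```text
time_s: 3.83
eef_pos: [513.1, 4.4, 151.6]
ee_rot: [-0.707, 0.708, 0.011, -0.009]
force: [-1.1, -3.7, 6.9]
grip_width: 0.097
0.0 [0. 0.]
0.1 [-14.7   6.3]
0.2 [-28.7  14.1]
0.3 [-41.8  23.2]
0.4 [-54.   33.6]
0.5 [-65.1  45.2]
0.6 [-74.9  57.8]
0.7 [-83.5  71.3]
0.8 [-90.6  85.7]
0.9 [-96.3 100.6]
1.0 [-100.5  116.1]
1.1 [-103.1  131.9]
1.2 [-104.1  147.8]
1.3 [-103.5  163.8]
1.4 [-101.3  179.7]
1.5 [-97.6 195.2]
1.6 [-92.3 210.4]
```

```bash
python3 -m crank '[{"dp":[-3,0,1],"roll":0.02,"gripper":255},{"dp":[-7.4,0,3],"roll":0.05,"gripper":255},{"dp":[-14.7,0,6.3],"roll":0.1,"gripper":255},{"dp":[-21.8,0,10],"roll":0.15,"gripper":255},{"dp":[-28.7,0,14.1],"roll":0.2,"gripper":255},{"dp":[-35.3,0,18.5],"roll":0.25,"gripper":255},{"dp":[-41.8,0,23.2],"roll":0.3,"gripper":255},{"dp":[-48,0,28.3],"roll":0.35,"gripper":255},{"dp":[-54,0,33.6],"roll":0.4,"gripper":255},{"dp":[-54,0,33.6],"roll":0.4,"gripper":255}]'
python3 - <<'E'
from h import *
D=eyes.capture("side")
for l in["door_handle","door_tray","door_hinge"]:
    for d in models.spot_point(D,l): print(l,d)
print(proj(D,(473,57,140)),ctrl.sense()["force"])
E
```

```text
time_s: 4.67
eef_pos: [457.2, 37.0, 151.7]
ee_rot: [-0.694, 0.695, -0.131, 0.132]
force: [-4.2, -5.1, 8.9]
grip_width: 0.093
door_handle {'centre': [261.5, 212.3], 'confidence': 0.93}
door_tray {'centre': [288.5, 200.1], 'confidence': 0.86}
door_tray {'centre': [390.6, 305.4], 'confidence': 0.16}
[264.86927021 204.10626027] [-4.25565566 -4.4917516  10.5245284 ]
```

```bash
python3 -m crank '[{"dp":[-7.4,0,3],"roll":0.05,"gripper":255},{"dp":[-14.7,0,6.3],"roll":0.1,"gripper":255},{"dp":[-24.5,0,11.6],"roll":0.17,"gripper":255},{"dp":[-33.9,0,17.6],"roll":0.24,"gripper":255},{"dp":[-41.8,0,23.2],"roll":0.3,"gripper":255},{"dp":[-50.4,0,30.4],"roll":0.37,"gripper":255},{"dp":[-58.6,0,38.2],"roll":0.44,"gripper":255},{"dp":[-65.1,0,45.2],"roll":0.5,"gripper":255},{"dp":[-74.9,0,57.8],"roll":0.6,"gripper":255},{"dp":[-74.9,0,57.8],"roll":0.6,"gripper":255}]'
python3 -m crank '[{"dp":[-7.4,0,3],"roll":0.05,"gripper":255},{"dp":[-14.7,0,6.3],"roll":0.1,"gripper":255},{"dp":[-24.5,0,11.6],"roll":0.17,"gripper":255},{"dp":[-33.9,0,17.6],"roll":0.24,"gripper":255},{"dp":[-41.8,0,23.2],"roll":0.3,"gripper":255},{"dp":[-50.4,0,30.4],"roll":0.37,"gripper":255},{"dp":[-58.6,0,38.2],"roll":0.44,"gripper":255},{"dp":[-65.1,0,45.2],"roll":0.5,"gripper":255},{"dp":[-65.1,0,45.2],"roll":0.5,"gripper":255},{"dp":[-65.1,0,45.2],"roll":0.5,"gripper":255}]'
```

```text
time_s: 5.7
eef_pos: [408.2, 119.4, 151.6]
ee_rot: [0.625, -0.624, 0.331, -0.332]
force: [-5.5, -2.3, 13.6]
grip_width: 0.095
time_s: 6.53
eef_pos: [409.5, 198.1, 151.6]
ee_rot: [0.525, -0.524, 0.474, -0.474]
force: [-4.1, 0.9, 11.0]
grip_width: 0.095
```

```bash
python3 -m crank '[{"dp":[0,0,0],"roll":0,"gripper":70},{"dp":[0,0,0],"roll":0,"gripper":70},{"dp":[0,0,0],"roll":0,"gripper":70},{"dp":[0,0,0],"roll":0,"gripper":70},{"dp":[0,-30,0],"roll":0,"gripper":70},{"dp":[0,-65,0],"roll":0,"gripper":70},{"dp":[0,-100,0],"roll":0,"gripper":70},{"dp":[30,-100,8],"roll":0,"gripper":40},{"dp":[70,-100,20],"roll":0,"gripper":0},{"dp":[110,-100,30],"roll":0,"gripper":0}]'
python3 -m crank '[{"dp":[40,0,11],"roll":0,"gripper":0},{"dp":[80,0,22],"roll":0,"gripper":0},{"dp":[120,0,33],"roll":0,"gripper":0},{"dp":[160,0,44],"roll":0,"gripper":0},{"dp":[200,0,55],"roll":0,"gripper":0},{"dp":[240,0,66],"roll":0,"gripper":0},{"dp":[280,0,77],"roll":0,"gripper":0},{"dp":[320,0,88],"roll":0,"gripper":0},{"dp":[354,0,99],"roll":0,"gripper":0},{"dp":[354,0,99],"roll":0,"gripper":0}]'
python3 - <<'E'
from h import *
W=eyes.capture("wrist");save(W,"d.png")
D=eyes.capture("side")
s=ctrl.sense();print(s["eef_pos"],s["ee_rot"],s["joints"],s["force"])
for d in models.spot_point(W,"burstand_mid"): print(d, atz(W,d["centre"],15))
for l in["door_handle","door_tray","door_hinge"]:
    for d in models.spot_point(D,l): print(l,d,atz(D,d["centre"],{"door_handle":140,"door_tray":112,"door_hinge":0}[l]))
E
```

```text
time_s: 7.37
eef_pos: [450.4, 89.8, 250.9]
ee_rot: [0.525, -0.525, 0.473, -0.474]
force: [0.5, -0.2, -0.8]
grip_width: 0.997
time_s: 8.2
eef_pos: [584.4, -257.2, 248.3]
ee_rot: [-0.523, 0.524, -0.476, 0.475]
force: [-0.7, -0.1, -0.9]
grip_width: 1.005
[ 583.76510931 -252.44915649  249.16776651] [-0.5239579   0.52398673 -0.47540025  0.4742369 ] [-5.92129540e-01  5.68350144e-01  1.12867661e+00  1.97428004e-04
  1.44619992e+00 -6.90501371e-01] [ 0.33427446  0.18319089 -0.06517013]
{'centre': [287.8, 235.3], 'confidence': 0.72} [ 598.57042215 -317.76855512   15.        ]
{'centre': [283.0, 123.9], 'confidence': 0.69} [ 582.16018883 -202.64724265   15.        ]
door_handle {'centre': [219.6, 186.0], 'confidence': 0.75} [408.08785142 196.68770811 140.        ]
door_handle {'centre': [252.5, 200.5], 'confidence': 0.39} [453.18043056  88.96222959 140.        ]
door_tray {'centre': [256.7, 198.7], 'confidence': 0.89} [480.77319831 115.61172024 112.        ]
door_tray {'centre': [311.9, 212.0], 'confidence': 0.35} [575.73509407 -19.27063628 112.        ]
door_hinge {'centre': [323.7, 292.8], 'confidence': 0.22} [ 490.02960582 -187.39101532    0.        ]
```

View pics/d.png

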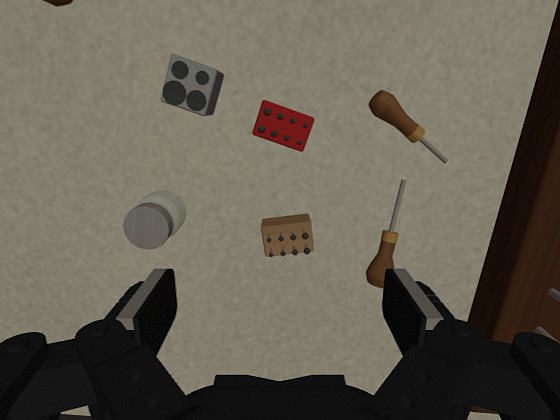

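Run:
```python
from h import *
W=eyes.capture("wrist")
x0,y0=245,195
c=W["color"][y0:y0+85,x0:x0+85]
save(W,"e.png",(x0,y0,x0+85,y0+85),7)
for l in cv2.createLineSegmentDetector().detect(cv2.cvtColor(c,cv2.COLOR_RGB2GRAY))[0][:,0]:
    if np.hypot(l[2]-l[0],l[3]-l[1])>12:
        l=l+[x0,y0,x0,y0]
        a=[atz(W,l[:2],z)[:2].round(1) for z in(0,30)];b=[atz(W,l[2:],z)[:2].round(1) for z in(0,30)]
        print(l.round(1),"z0",a[0],b[0],"z30:",a[1],b[1],np.degrees(np.arctan2(*(b[1]-a[1])[::-1])).round(1),np.linalg.norm(b[1]-a[1]).round(1))
s=ctrl.sense();print(s["eef_pos"])
for d in models.spot_point(W,"burstand_mid")+models.spot_in(W,"burstand_mid"): print(d)
from scipy.spatial.transform import Rotation as Ro
q=s["ee_rot"];print(Ro.from_quat([q[1],q[2],q[3],q[0]]).as_matrix().round(3))
```

```text
[263.  223.2 305.7 218.4] z0 [ 570.9 -305.9] [ 617.5 -295.5] z30: [ 571.3 -295.6] [ 614.1 -286. ] 12.6 43.9
[307.7 218.  312.7 254.4] z0 [ 619.7 -294.8] [ 630.8 -337.7] z30: [ 616.2 -285.4] [ 626.4 -324.8] -75.5 40.7
[263.  259.4 259.6 232. ] z0 [ 574.8 -349.5] [ 568.  -316.6] z30: [ 574.9 -335.7] [ 568.7 -305.4] 101.6 30.9
[306.9 226.7 261.9 231.8] z0 [ 620. -305.] [ 570.5 -316.1] z30: [ 616.4 -294.8] [ 571. -305.] -167.3 46.5
[ 583.87102486 -250.464756    250.8412349 ]
{'centre': [283.0, 129.6], 'confidence': 0.75}
{'centre': [286.7, 239.3], 'confidence': 0.74}
{'extent': [286.4, 241.9, 51.6, 43.6], 'confidence': 0.77}
[[ 0.101  0.     0.995]
 [-0.995 -0.     0.101]
 [ 0.    -1.     0.   ]]
```

View pics/e.png

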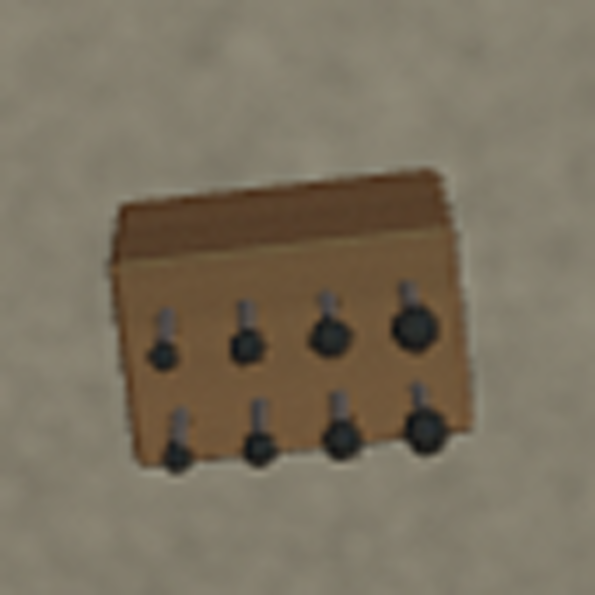

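Crop shows the bare-wood bur stand, upright, with eight burs. Its centre is about (598.4,-316.8), yaw 12.4°, and the networks agree. Grasp it.

```bash
python3 -m crank '[{"dp":[34,0,4],"roll":-0.1,"gripper":0},{"dp":[67.4,0,7.7],"roll":-0.115,"gripper":0},{"dp":[67.4,40,7.7],"roll":-0.115,"gripper":0},{"dp":[67.4,80,7.7],"roll":-0.115,"gripper":0},{"dp":[67.4,120,7.7],"roll":-0.115,"gripper":0},{"dp":[67.4,160,7.7],"roll":-0.115,"gripper":0},{"dp":[67.4,190,7.7],"roll":-0.115,"gripper":0},{"dp":[67.4,210,7.7],"roll":-0.115,"gripper":0},{"dp":[67.4,225,7.7],"roll":-0.115,"gripper":0},{"dp":[67.4,225,7.7],"roll":-0.115,"gripper":0}]' 30
python3 - <<'E'
from h import *
print(ctrl.nose_length); s=ctrl.sense(); print(s["eef_pos"],s["force"])
D=eyes.capture("side"); W=eyes.capture("wrist")
I=np.hstack([cv2.resize(D["color"][260:350,340:450,::-1],(400,328)),cv2.resize(W["color"][...,::-1],(400,328))]);cv2.imwrite("pics/f.png",I)
E
```

```text
time_s: 9.48
eef_pos: [597.0, -316.4, 21.8]
ee_rot: [-0.551, 0.551, -0.445, 0.441]
force: [-0.6, 0.6, -0.3]
grip_width: 1.002
22.0
[ 596.96404419 -316.3893693    21.84003195] [-0.5684455   0.5630104  -0.31967842]
```

View pics/f.png

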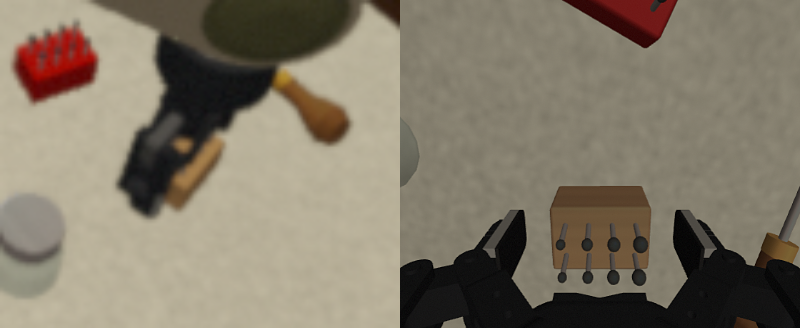

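Block is centred between pads (wrist panel, around (600,235)). Close and lift.

```bash
python3 -m crank '[{"dp":[0,0,0],"roll":0,"gripper":60},{"dp":[0,0,0],"roll":0,"gripper":80},{"dp":[0,0,0],"roll":0,"gripper":100},{"dp":[0,0,0],"roll":0,"gripper":120},{"dp":[0,0,0],"roll":0,"gripper":140},{"dp":[0,0,0],"roll":0,"gripper":140},{"dp":[0,0,0],"roll":0,"gripper":140},{"dp":[0,-15,0],"roll":0,"gripper":140},{"dp":[0,-40,0],"roll":0,"gripper":140},{"dp":[0,-80,0],"roll":0,"gripper":140}]' 30
python3 -m crank '[{"dp":[0,-40,0],"roll":0,"gripper":140},{"dp":[0,-80,0],"roll":0,"gripper":140},{"dp":[0,-120,0],"roll":0,"gripper":140},{"dp":[0,-160,0],"roll":0,"gripper":140},{"dp":[0,-160,0],"roll":0,"gripper":140}]'
python3 - <<'E'
from h import *
s=ctrl.sense(); print(s["eef_pos"],s["ee_rot"],s["force"],s["grip_width"])
D=eyes.capture("side"); S=eyes.capture("scene"); W=eyes.capture("wrist")
I=np.zeros((600,800,3),np.uint8)
I[:300,:400]=cv2.resize(D["color"][...,::-1][130:280,180:380],(400,300))
I[:300,400:]=cv2.resize(S["color"][...,::-1][130:280,200:400],(400,300)); I[300:,:400]=cv2.resize(W["color"][...,::-1],(400,300));cv2.imwrite("pics/g.png",I)
o={}
for n,p in(("D",D),("S",S)):
  for l in["door_handle","door_tray","door_hinge"]:
    for d in models.spot_point(p,l)[:2]: print(n,l,d,atz(p,d["centre"],{"door_handle":140,"door_tray":112,"door_hinge":0}[l]).round(1))
E
```

```text
time_s: 10.42
eef_pos: [596.8, -316.8, 102.7]
ee_rot: [-0.551, 0.551, -0.446, 0.441]
force: [0.4, 0.1, -1.1]
grip_width: 0.602
time_s: 10.83
eef_pos: [599.6, -318.7, 274.9]
ee_rot: [0.551, -0.551, 0.438, -0.449]
force: [-0.2, -0.0, 0.6]
grip_width: 0.598
[ 599.60967138 -318.73005539  274.94832016] [ 0.55087258 -0.55069114  0.43826478 -0.44855619] [-0.22262331 -0.01765718  0.58196349] 0.5978076739448069
D door_handle {'centre': [217.7, 186.2], 'confidence': 0.59} [403.2 199.1 140. ]
D door_tray {'centre': [254.3, 197.8], 'confidence': 0.97} [477.2 122.9 112. ]
D door_hinge {'centre': [271.5, 207.1], 'confidence': 0.59} [556.2 162.4   0. ]
S door_handle {'centre': [326.1, 156.2], 'confidence': 0.77} [413.9 196.5 140. ]
S door_tray {'centre': [307.3, 181.9], 'confidence': 0.71} [483.2 122.  112. ]
```

View pics/g.png

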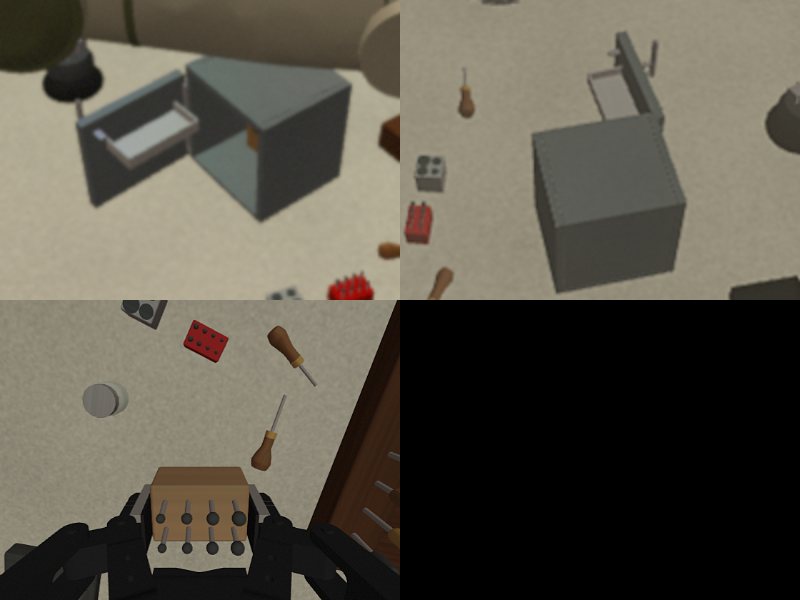

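Bur stand is held level. The tray on the open door is visible, and the three estimates of it agree within a few mm: (480,122), door about 1.5 rad. Carry it over.

```bash
python3 -m crank '[{"dp":[-20,0,-1],"roll":0.02,"gripper":140},{"dp":[-50,0,-2],"roll":0.05,"gripper":140},{"dp":[-88,0,-4],"roll":0.08,"gripper":140},{"dp":[-128,0,-6],"roll":0.118,"gripper":140},{"dp":[-168,0,-8],"roll":0.118,"gripper":140},{"dp":[-208,0,-10],"roll":0.118,"gripper":140},{"dp":[-248,0,-12],"roll":0.118,"gripper":140},{"dp":[-288,0,-14],"roll":0.118,"gripper":140},{"dp":[-328,0,-16],"roll":0.118,"gripper":140},{"dp":[-360,0,-17],"roll":0.118,"gripper":140}]'
python3 -m crank '[{"dp":[-25,0,0],"roll":0,"gripper":140},{"dp":[-50,0,0],"roll":0,"gripper":140},{"dp":[-70,0,0],"roll":0,"gripper":140},{"dp":[-80,0,0],"roll":0,"gripper":140},{"dp":[-80,0,0],"roll":0,"gripper":140},{"dp":[-80,0,0],"roll":0,"gripper":140},{"dp":[-80,0,0],"roll":0,"gripper":140},{"dp":[-80,0,0],"roll":0,"gripper":140}]'
python3 - <<'E'
from h import *
from scipy.spatial.transform import Rotation as Ro
s=ctrl.sense();q=s["ee_rot"];M=Ro.from_quat([q[1],q[2],q[3],q[0]]).as_matrix();print(s["eef_pos"],M.round(3),s["grip_width"])
T=np.array([480.3,122,138]);print("dp",M.T@(T-s["eef_pos"]),s["joints"])
D=eyes.capture("side");S=eyes.capture("scene");W=eyes.capture("wrist")
I=np.zeros((600,800,3),np.uint8)
I[:300,:400]=cv2.resize(D["color"][...,::-1][130:280,180:380],(400,300))
I[:300,400:]=cv2.resize(S["color"][...,::-1][130:280,200:400],(400,300)); I[300:,:400]=cv2.resize(W["color"][...,::-1],(400,300));cv2.imwrite("pics/i.png",I)
for n,p in(("D",D),("S",S),("W",W)):
  for l in["door_handle","door_tray","burstand_mid"]:
    for d in models.spot_point(p,l)[:2]: print(n,l,d,atz(p,d["centre"],{"door_handle":140,"door_tray":112,"burstand_mid":s["eef_pos"][2]-10}[l]).round(1))
E
```

```text
time_s: 12.12
eef_pos: [503.7, 32.7, 265.3]
ee_rot: [0.524, -0.524, 0.475, -0.475]
force: [0.3, -0.7, -1.3]
grip_width: 0.602
time_s: 12.78
eef_pos: [497.4, 108.8, 265.2]
ee_rot: [-0.523, 0.523, -0.476, 0.476]
force: [1.1, -0.8, -1.4]
grip_width: 0.604
[497.36230381 108.79859786 265.20386678] [[ 0.095 -0.     0.995]
 [-0.995 -0.     0.095]
 [ 0.    -1.    -0.   ]] 0.6037659396559074
dp [-14.79302774 127.20397378 -15.70153935] [-1.50119208e-02  2.69047881e-01  1.52464957e+00 -2.09101147e-04
  1.34805461e+00 -1.10545870e-01]
D door_handle {'centre': [218.1, 186.3], 'confidence': 0.8} [404.  198.1 140. ]
D door_handle {'centre': [312.6, 212.6], 'confidence': 0.61} [557.9 -44.2 140. ]
D door_tray {'centre': [255.3, 199.5], 'confidence': 0.81} [475.8 115.1 112. ]
D burstand_mid {'centre': [355.6, 277.3], 'confidence': 0.79} [ 443.7 -320.   255.2]
D burstand_mid {'centre': [258.8, 161.0], 'confidence': 0.72} [486.8  96.2 255.2]
S door_handle {'centre': [330.0, 155.3], 'confidence': 0.69} [412.4 209.5 140. ]
S door_handle {'centre': [302.8, 247.5], 'confidence': 0.33} [728.9  53.9 140. ]
S door_tray {'centre': [308.5, 182.3], 'confidence': 0.83} [485.4 125.3 112. ]
S burstand_mid {'centre': [309.5, 154.0], 'confidence': 0.64} [499.2 117.9 255.2]
S burstand_mid {'centre': [210.9, 241.3], 'confidence': 0.47} [ 739.6 -183.2  255.2]
W door_handle {'centre': [156.6, 63.1], 'confidence': 0.61} [408.5 199.2 140. ]
W door_tray {'centre': [262.8, 183.5], 'confidence': 0.98} [482.7 120.2 112. ]
W burstand_mid {'centre': [281.8, 281.9], 'confidence': 0.96} [497.7 111.6 255.2]
```

View pics/i.png

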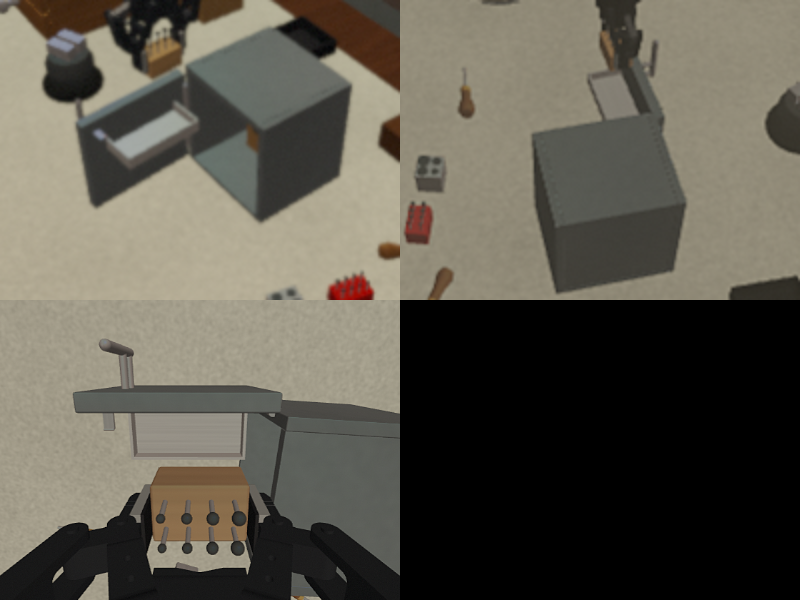

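Door and tray confirmed: in the wrist panel the tray floor is centred near (190,435), parallel to the block. Descend into the tray.

```bash
python3 -m crank '[{"dp":[-7,0,-8],"roll":0,"gripper":140},{"dp":[-13.6,0,-14.6],"roll":0,"gripper":140},{"dp":[-13.6,20,-14.6],"roll":0,"gripper":140},{"dp":[-13.6,50,-14.6],"roll":0,"gripper":140},{"dp":[-13.6,80,-14.6],"roll":0,"gripper":140},{"dp":[-13.6,100,-14.6],"roll":0,"gripper":140},{"dp":[-13.6,112,-14.6],"roll":0,"gripper":140},{"dp":[-13.6,119,-14.6],"roll":0,"gripper":140},{"dp":[-13.6,123,-14.6],"roll":0,"gripper":140},{"dp":[-13.6,123,-14.6],"roll":0,"gripper":140}]'
python3 -m crank '[{"dp":[0,1,0],"roll":0,"gripper":140},{"dp":[0,2,0],"roll":0,"gripper":140},{"dp":[0,3,0],"roll":0,"gripper":140},{"dp":[0,3,0],"roll":0,"gripper":140},{"dp":[0,3,0],"roll":0,"gripper":140}]'
python3 - <<'E'
from h import *
s=ctrl.sense();print(s["eef_pos"],s["force"],s["grip_width"])
W=eyes.capture("wrist");save(W,"j.png",(120,150,440,400),2)
E
```

```text
time_s: 14.22
eef_pos: [481.0, 122.3, 142.2]
ee_rot: [-0.524, 0.524, -0.475, 0.475]
force: [-0.3, 0.9, -0.2]
grip_width: 0.603
time_s: 14.63
eef_pos: [481.4, 122.0, 139.5]
ee_rot: [0.524, -0.524, 0.475, -0.475]
force: [0.1, 0.3, -0.4]
grip_width: 0.605
[481.37764017 121.99182265 139.51393085] [ 0.08654741  0.26169328 -0.39868587] 0.6048839507792342
```

View pics/j.png

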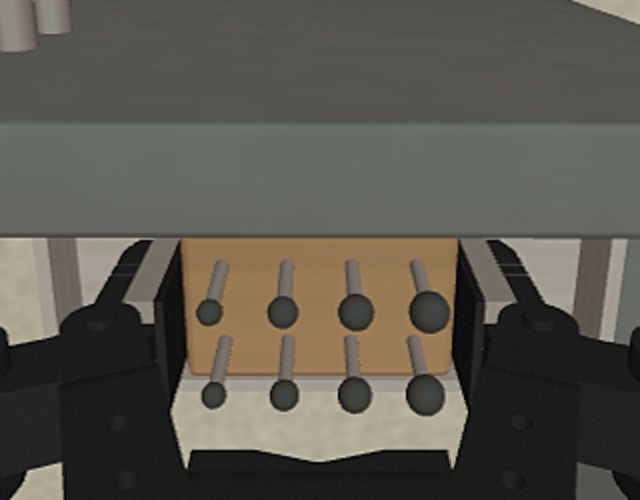

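Block sits inside the tray walls: side walls at x≈65 and 590, front wall at y≈380. Lower to contact.

```bash
python3 -m crank '[{"dp":[0,0.7,0],"roll":0,"gripper":140},{"dp":[0,1.4,0],"roll":0,"gripper":140},{"dp":[0,1.4,0],"roll":0,"gripper":140}]'
python3 -m crank '[{"dp":[0,0.7,0],"roll":0,"gripper":140},{"dp":[0,1.2,0],"roll":0,"gripper":140},{"dp":[0,1.2,0],"roll":0,"gripper":140}]'
```

```text
time_s: 14.93
eef_pos: [481.4, 122.0, 138.6]
ee_rot: [0.524, -0.524, 0.475, -0.475]
force: [-3.5, 0.0, 7.7]
grip_width: 0.598
time_s: 15.18
eef_pos: [481.5, 121.9, 138.6]
ee_rot: [0.524, -0.524, 0.475, -0.475]
force: [-7.3, -1.0, 18.3]
grip_width: 0.602
```

```bash
python3 -m crank '[{"dp":[0,-1.3,0],"roll":0,"gripper":140},{"dp":[0,-1.3,0],"roll":0,"gripper":110},{"dp":[0,-1.3,0],"roll":0,"gripper":95},{"dp":[0,-1.3,0],"roll":0,"gripper":80},{"dp":[0,-1.3,0],"roll":0,"gripper":65},{"dp":[0,-1.3,0],"roll":0,"gripper":65},{"dp":[0,-1.3,0],"roll":0,"gripper":65},{"dp":[0,-1.3,0],"roll":0,"gripper":65},{"dp":[0,-1.3,0],"roll":0,"gripper":65},{"dp":[0,-1.3,0],"roll":0,"gripper":65}]'
python3 -m crank '[{"dp":[0,-5,0],"roll":0,"gripper":65},{"dp":[0,-15,0],"roll":0,"gripper":65},{"dp":[0,-35,0],"roll":0,"gripper":65},{"dp":[0,-70,0],"roll":0,"gripper":65},{"dp":[0,-100,0],"roll":0,"gripper":65},{"dp":[30,-120,0],"roll":0,"gripper":65},{"dp":[50,-120,0],"roll":0,"gripper":65},{"dp":[50,-120,0],"roll":0,"gripper":65}]'
python3 - <<'E'
from h import *
s=ctrl.sense();print(s["eef_pos"],s["force"],s["grip_width"])
W=eyes.capture("wrist");D=eyes.capture("side");S=eyes.capture("scene")
I=np.zeros((600,800,3),np.uint8)
I[:300,:400]=cv2.resize(D["color"][...,::-1][150:250,190:323],(400,300))
I[:300,400:]=cv2.resize(S["color"][...,::-1][130:280,200:400],(400,300)); I[300:,:400]=cv2.resize(W["color"][...,::-1],(400,300));cv2.imwrite("pics/k.png",I)
o={l:[] for l in["door_handle","door_tray","burstand_mid"]}
for n,p in(("D",D),("S",S),("W",W)):
  for l in o:
    for d in models.spot_point(p,l)[:2]: print(n,l,d,atz(p,d["centre"],{"door_handle":140,"door_tray":112,"burstand_mid":127}[l]).round(1))
E
```

```text
time_s: 16.02
eef_pos: [481.3, 122.0, 138.0]
ee_rot: [-0.524, 0.524, -0.475, 0.475]
force: [0.8, 0.3, 1.1]
grip_width: 0.747
time_s: 16.68
eef_pos: [486.9, 69.8, 260.1]
ee_rot: [0.524, -0.523, 0.475, -0.477]
force: [-0.2, -0.5, -0.6]
grip_width: 0.745
[486.85424572  69.76515835 260.12256718] [-0.21452634 -0.50280055 -0.64603639] 0.7447981588501569
D door_handle {'centre': [218.1, 185.0], 'confidence': 0.92} [406.6 203.2 140. ]
D door_handle {'centre': [346.7, 332.4], 'confidence': 0.59} [ 404.7 -356.3  140. ]
D door_tray {'centre': [253.0, 201.0], 'confidence': 0.67} [467.2 113.5 112. ]
D burstand_mid {'centre': [352.9, 279.5], 'confidence': 0.73} [ 508.4 -260.2  127. ]
D burstand_mid {'centre': [256.3, 195.4], 'confidence': 0.61} [479.4 113.5 127. ]
S door_handle {'centre': [328.6, 155.8], 'confidence': 0.72} [413.7 204.7 140. ]
S door_tray {'centre': [307.8, 179.9], 'confidence': 0.95} [475.7 125.3 112. ]
S burstand_mid {'centre': [313.2, 174.6], 'confidence': 0.8} [470.  142.8 127. ]
S burstand_mid {'centre': [211.6, 244.9], 'confidence': 0.69} [ 667.5 -189.   127. ]
W burstand_mid {'centre': [278.2, 132.9], 'confidence': 0.98} [481.1 122.7 127. ]
```

View pics/k.png

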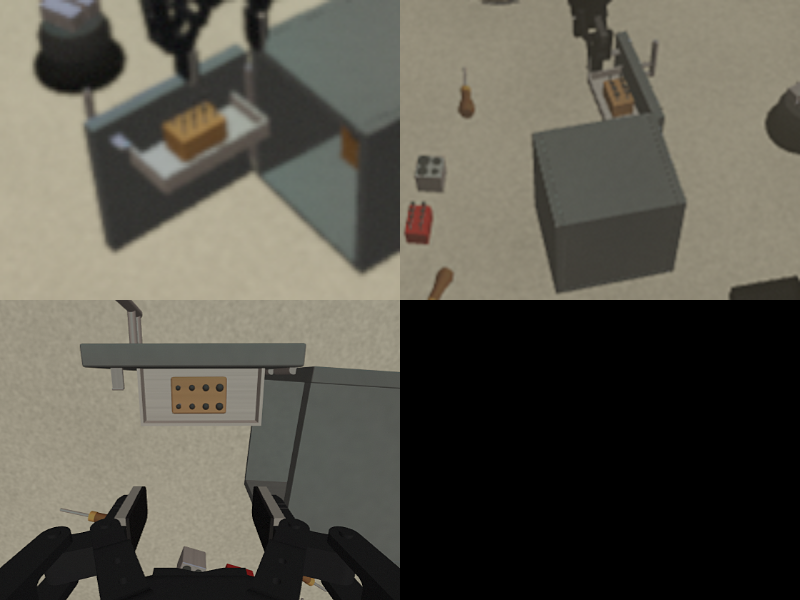

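Bur stand stands upright in the middle of the tray; wrist panel (198,395), tray walls at 142–262. Now regrip the handle.

```bash
python3 -m crank '[{"dp":[-30,0,-14],"roll":0,"gripper":65},{"dp":[-65,0,-31],"roll":0,"gripper":65},{"dp":[-100,0,-48],"roll":0,"gripper":65},{"dp":[-125,0,-60],"roll":0,"gripper":65},{"dp":[-135,0,-64.5],"roll":0,"gripper":65},{"dp":[-135,0,-64.5],"roll":0,"gripper":65},{"dp":[-135,0,-64.5],"roll":0,"gripper":65},{"dp":[-135,0,-64.5],"roll":0,"gripper":65}]'
python3 - <<'E'
from h import *
W=eyes.capture("wrist");s=ctrl.sense();print(s["eef_pos"],s["ee_rot"])
for d in models.spot_point(W,"door_handle"): print(d,atz(W,d["centre"],140))
E
```

```text
time_s: 17.95
eef_pos: [409.6, 199.5, 257.9]
ee_rot: [-0.523, 0.523, -0.475, 0.476]
force: [-0.9, 0.1, 0.7]
grip_width: 0.745
[409.60316124 199.36956102 257.88300151] [-0.52321872  0.52338583 -0.47551007  0.47560448]
{'centre': [278.4, 215.0], 'confidence': 0.82} [408.81756265 196.7756147  140.        ]
```

```bash
python3 -m crank '[{"dp":[1.3,35,0],"roll":0,"gripper":65},{"dp":[1.3,70,0],"roll":0,"gripper":65},{"dp":[1.3,95,0],"roll":0,"gripper":65},{"dp":[1.3,107,0],"roll":0,"gripper":65},{"dp":[1.3,107,0],"roll":0,"gripper":200},{"dp":[1.3,107,0],"roll":0,"gripper":230},{"dp":[1.3,107,0],"roll":0,"gripper":255},{"dp":[1.3,107,0],"roll":0,"gripper":255},{"dp":[1.3,107,0],"roll":0,"gripper":255},{"dp":[1.3,107,0],"roll":0,"gripper":255}]' 40
python3 - <<'E'
import numpy as np
for th in -np.arange(0,0.8,0.05):
    r=np.array([-56,-150.]); c,s=np.cos(th),np.sin(th)
    print(round(th,2),(np.array([c*r[0]+s*r[1],-s*r[0]+c*r[1]])-r).round(1))
E
```

```text
time_s: 18.88
eef_pos: [409.3, 199.2, 152.1]
ee_rot: [0.524, -0.523, 0.475, -0.475]
force: [-1.8, -0.3, 6.5]
grip_width: 0.101
-0.0 [0. 0.]
-0.05 [ 7.6 -2.6]
-0.1 [15.3 -4.8]
-0.15 [23.  -6.7]
-0.2 [30.9 -8.1]
-0.25 [38.9 -9.2]
-0.3 [46.8 -9.8]
-0.35 [ 54.8 -10.1]
-0.4 [ 62.8 -10. ]
-0.45 [70.8 -9.4]
-0.5 [78.8 -8.5]
-0.55 [86.7 -7.1]
-0.6 [94.5 -5.4]
-0.65 [102.2  -3.3]
-0.7 [109.8  -0.8]
-0.75 [117.3   2.1]
```

```bash
python3 -m crank '[{"dp":[1.5,0,-0.5],"roll":-0.01,"gripper":255},{"dp":[4.6,0,-1.6],"roll":-0.03,"gripper":255},{"dp":[9.1,0,-3.1],"roll":-0.06,"gripper":255},{"dp":[15.3,0,-4.8],"roll":-0.1,"gripper":255},{"dp":[23,0,-6.7],"roll":-0.15,"gripper":255},{"dp":[30.9,0,-8.1],"roll":-0.2,"gripper":255},{"dp":[38.9,0,-9.2],"roll":-0.25,"gripper":255},{"dp":[46.8,0,-9.8],"roll":-0.3,"gripper":255},{"dp":[54.8,0,-10.1],"roll":-0.35,"gripper":255},{"dp":[62.8,0,-10],"roll":-0.4,"gripper":255}]'
python3 -m crank '[{"dp":[7.6,0,-2.6],"roll":-0.05,"gripper":255},{"dp":[15.3,0,-4.8],"roll":-0.1,"gripper":255},{"dp":[23,0,-6.7],"roll":-0.15,"gripper":255},{"dp":[30.9,0,-8.1],"roll":-0.2,"gripper":255},{"dp":[38.9,0,-9.2],"roll":-0.25,"gripper":255},{"dp":[46.8,0,-9.8],"roll":-0.3,"gripper":255},{"dp":[54.8,0,-10.1],"roll":-0.35,"gripper":255},{"dp":[62.8,0,-10],"roll":-0.4,"gripper":255},{"dp":[70.8,0,-9.4],"roll":-0.45,"gripper":255},{"dp":[78.8,0,-8.5],"roll":-0.5,"gripper":255}]'
python3 -m crank '[{"dp":[7.6,0,-2.6],"roll":-0.05,"gripper":255},{"dp":[15.3,0,-4.8],"roll":-0.1,"gripper":255},{"dp":[23,0,-6.7],"roll":-0.15,"gripper":255},{"dp":[30.9,0,-8.1],"roll":-0.2,"gripper":255},{"dp":[38.9,0,-9.2],"roll":-0.25,"gripper":255},{"dp":[46.8,0,-9.8],"roll":-0.3,"gripper":255},{"dp":[53.2,0,-10],"roll":-0.34,"gripper":255},{"dp":[58,0,-10],"roll":-0.37,"gripper":255},{"dp":[61.2,0,-10],"roll":-0.39,"gripper":255},{"dp":[62.8,0,-10],"roll":-0.4,"gripper":255}]'
python3 - <<'E'
from h import *
s=ctrl.sense();p=s["eef_pos"];print(p,s["ee_rot"])
H=np.array([563.5,157]);r=p[:2]-H;print(np.hypot(*r),"theta",np.arctan2(-150,-56)+0.03-np.arctan2(r[1],r[0]))
E
```

```text
time_s: 19.72
eef_pos: [404.9, 135.5, 152.1]
ee_rot: [0.608, -0.608, 0.361, -0.361]
force: [-5.5, 0.8, 9.2]
grip_width: 0.102
time_s: 20.55
eef_pos: [434.6, 61.5, 152.1]
ee_rot: [-0.678, 0.679, -0.2, 0.199]
force: [-9.6, -4.3, 12.2]
grip_width: 0.101
time_s: 21.38
eef_pos: [482.7, 18.0, 152.1]
ee_rot: [-0.703, 0.706, -0.061, 0.061]
force: [-6.6, -9.6, 6.9]
grip_width: 0.098
[482.69045659  18.00701858 152.10825592] [-0.70327312  0.70567784 -0.06080683  0.0610593 ]
160.77696100115747 theta 0.19931681662237755
```

```bash
python3 -m crank '[{"dp":[4,0,-1.3],"roll":-0.025,"gripper":255},{"dp":[8,0,-2.6],"roll":-0.05,"gripper":255},{"dp":[12,0,-3.8],"roll":-0.08,"gripper":255},{"dp":[15.3,0,-4.8],"roll":-0.1,"gripper":255},{"dp":[15.3,0,-4.8],"roll":-0.1,"gripper":255},{"dp":[15.3,0,-4.8],"roll":-0.1,"gripper":120},{"dp":[15.3,0,-4.8],"roll":-0.1,"gripper":120},{"dp":[15.3,0,-4.8],"roll":-0.1,"gripper":120},{"dp":[15.3,0,-4.8],"roll":-0.1,"gripper":120},{"dp":[15.3,0,-4.8],"roll":-0.1,"gripper":120}]'
python3 -m crank '[{"dp":[0,-25,0],"roll":0,"gripper":120},{"dp":[0,-60,0],"roll":0,"gripper":120},{"dp":[-20,-60,0],"roll":0,"gripper":255},{"dp":[-35,-60,0],"roll":-0.1,"gripper":255},{"dp":[-35,-60,0],"roll":-0.1,"gripper":255},{"dp":[-35,-60,0],"roll":-0.1,"gripper":255},{"dp":[-35,-60,0],"roll":-0.1,"gripper":255},{"dp":[-35,-60,0],"roll":-0.1,"gripper":255},{"dp":[-35,-60,0],"roll":-0.1,"gripper":255},{"dp":[-35,-60,0],"roll":-0.1,"gripper":255}]'
python3 - <<'E'
from h import *
s=ctrl.sense();p=s["eef_pos"];print(p,s["ee_rot"],s["force"])
W=eyes.capture("wrist");D=eyes.capture("side")
for d in models.spot_point(W,"door_handle"): print(d,atz(W,d["centre"],140))
I=np.zeros((600,800,3),np.uint8);I[:,:400]=cv2.resize(D["color"][...,::-1][130:310,240:360],(400,600));I[:300,400:]=cv2.resize(W["color"][...,::-1],(400,300));cv2.imwrite("pics/l.png",I)
E
```

```text
time_s: 22.22
eef_pos: [496.8, 12.6, 151.1]
ee_rot: [0.707, -0.707, 0.026, -0.026]
force: [0.0, -0.4, 0.4]
grip_width: 0.526
time_s: 23.05
eef_pos: [462.2, 14.9, 210.7]
ee_rot: [0.707, -0.707, -0.009, 0.009]
force: [0.0, 0.2, 0.7]
grip_width: 0.006
[462.15015827  14.9370688  210.73104743] [ 0.70709093 -0.70700677 -0.00889055  0.00920849] [0.01518164 0.15164142 0.73534328]
```

View pics/l.png

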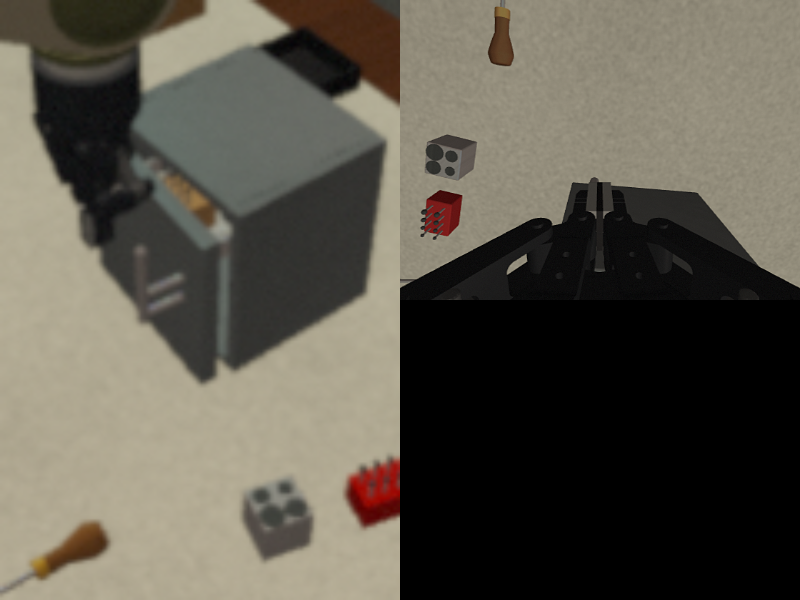

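Side view: the door is nearly shut with the stand still inside, fingers shut in front of the handle. Lower and approach the bar.

```bash
python3 -m crank '[{"dp":[0,30,-7],"roll":0,"gripper":255},{"dp":[0,60,-7],"roll":0,"gripper":255},{"dp":[0,60,-7],"roll":0,"gripper":255},{"dp":[5,60,-7],"roll":0,"gripper":255},{"dp":[9,60,-7],"roll":0,"gripper":255},{"dp":[12,60,-7],"roll":0,"gripper":255},{"dp":[15,60,-7],"roll":0,"gripper":255},{"dp":[18,60,-7],"roll":0,"gripper":255},{"dp":[20,60,-7],"roll":0,"gripper":255},{"dp":[22,60,-7],"roll":0,"gripper":255}]'
python3 -m crank '[{"dp":[1,0,0],"roll":0,"gripper":255},{"dp":[2,0,0],"roll":0,"gripper":255},{"dp":[3,0,0],"roll":0,"gripper":255},{"dp":[4,0,0],"roll":0,"gripper":255}]'
```

```text
time_s: 24.03
eef_pos: [484.2, 8.5, 151.2]
ee_rot: [-0.707, 0.707, 0.009, -0.009]
force: [-2.0, -1.6, -0.5]
grip_width: -0.002
time_s: 24.37
eef_pos: [488.0, 8.7, 151.0]
ee_rot: [-0.707, 0.707, 0.009, -0.009]
force: [-1.0, -0.6, 0.4]
grip_width: -0.001
```

```bash
for i in 1; do python3 -m crank '[{"dp":[0.7,0,0],"roll":0,"gripper":255},{"dp":[1.5,0,0],"roll":0,"gripper":255},{"dp":[1.5,0,0],"roll":0,"gripper":255}]'; done
python3 -m crank '[{"dp":[0.5,0,0],"roll":0,"gripper":255},{"dp":[1,0,0],"roll":0,"gripper":255},{"dp":[1,0,0],"roll":0,"gripper":255}]'
python3 -m crank '[{"dp":[0.5,0,0],"roll":0,"gripper":255},{"dp":[1,0,0],"roll":0,"gripper":255},{"dp":[1,0,0],"roll":0,"gripper":255}]'
```

```text
time_s: 24.62
eef_pos: [489.7, 8.7, 151.0]
ee_rot: [0.707, -0.707, -0.009, 0.009]
force: [-0.4, -0.7, 0.8]
grip_width: 0.001
time_s: 24.87
eef_pos: [490.6, 8.7, 151.0]
ee_rot: [0.707, -0.707, -0.009, 0.009]
force: [-0.2, -0.6, -0.6]
grip_width: 0.003
time_s: 25.12
eef_pos: [491.6, 8.8, 151.0]
ee_rot: [0.707, -0.707, -0.009, 0.009]
force: [-0.9, 0.4, 0.3]
grip_width: -0.001
```

```bash
python3 -m crank '[{"dp":[0.5,0,0],"roll":0,"gripper":255},{"dp":[1,0,0],"roll":0,"gripper":255},{"dp":[1,0,0],"roll":0,"gripper":255}]' | grep -E "eef_pos|force"
python3 -m crank '[{"dp":[0.5,0,0],"roll":0,"gripper":255},{"dp":[1,0,0],"roll":0,"gripper":255},{"dp":[1,0,0],"roll":0,"gripper":255}]'| grep -E "eef_pos|force"
python3 - <<'E'
from h import *
S=eyes.capture("scene");W=eyes.capture("wrist");D=eyes.capture("side")
for p in(S,W,D):
    for d in models.spot_point(p,"door_handle")[:2]: print(d,atz(p,d["centre"],140).round(1))
E
```

```text
eef_pos: [492.7, 8.8, 151.0]
force: [0.2, 0.2, -0.5]
eef_pos: [493.2, 8.7, 151.0]
force: [-5.1, -1.2, 2.4]
{'centre': [273.6, 187.6], 'confidence': 0.75} [509.1  12.3 140. ]
{'centre': [284.1, 211.5], 'confidence': 0.85} [499.1   3.1 140. ]
{'centre': [296.1, 191.5], 'confidence': 0.42} [571.6  49.3 140. ]
```

Force starts rising at x≈493. That is the roller. Continue in fine steps.

```bash
python3 -m crank '[{"dp":[0.3,0,0],"roll":0,"gripper":255},{"dp":[0.6,0,0],"roll":0,"gripper":255},{"dp":[0.6,0,0],"roll":0,"gripper":255}]' | grep -E "eef_pos|force"
python3 -m crank '[{"dp":[0.3,0,0],"roll":0,"gripper":255},{"dp":[0.6,0,0],"roll":0,"gripper":255},{"dp":[0.6,0,0],"roll":0,"gripper":255}]' | grep -E "eef_pos|force"
```

```text
eef_pos: [493.5, 8.6, 150.9]
force: [-7.5, -3.5, 2.8]
eef_pos: [493.7, 8.6, 150.9]
force: [-9.9, -3.9, 5.9]
```

```bash
python3 -m crank '[{"dp":[0.3,0,0],"roll":0,"gripper":255},{"dp":[0.6,0,0],"roll":0,"gripper":255},{"dp":[0.6,0,0],"roll":0,"gripper":255}]' | grep -E "eef_pos|force"
```

```text
eef_pos: [493.8, 8.6, 150.9]
force: [-13.0, -5.5, 7.8]
```

```bash
python3 -m crank '[{"dp":[0.3,0,-0.1],"roll":0,"gripper":255},{"dp":[0.5,0,-0.2],"roll":0,"gripper":255},{"dp":[0.5,0,-0.2],"roll":0,"gripper":255}]' | grep -E "eef_pos|force"
```

```text
eef_pos: [494.0, 8.5, 150.9]
force: [-15.1, -3.7, 9.0]
```

```bash
python3 -m crank '[{"dp":[0.3,0,-0.1],"roll":0,"gripper":255},{"dp":[0.5,0,-0.2],"roll":0,"gripper":255},{"dp":[0.5,0,-0.2],"roll":0,"gripper":255}]' | grep -E "eef_pos|force"
```

```text
eef_pos: [494.7, 8.2, 150.9]
force: [-14.0, -5.4, 8.1]
```

```bash
python3 -m crank '[{"dp":[0,0,0],"roll":0,"gripper":255}]' | grep -E "eef_pos|force"
```

```text
eef_pos: [494.9, 8.2, 150.9]
force: [-13.7, -5.3, 6.4]
```

```bash
python3 -m crank '[{"dp":[0.3,0,-0.1],"roll":0,"gripper":255},{"dp":[0.3,0,-0.1],"roll":0,"gripper":255}]' | grep -E "eef_pos|force"
```

```text
eef_pos: [495.0, 8.1, 150.9]
force: [-13.5, -4.7, 7.7]
```

```bash
python3 -m crank '[{"dp":[0.3,0,-0.1],"roll":0,"gripper":255},{"dp":[0.3,0,-0.1],"roll":0,"gripper":255}]' | grep -E "eef_pos|force"
```

```text
eef_pos: [495.1, 8.0, 150.9]
force: [-14.6, -4.6, 8.2]
```

```bash
python3 -m crank '[{"dp":[0.3,0,-0.1],"roll":0,"gripper":255},{"dp":[0.3,0,-0.1],"roll":0,"gripper":255}]' | grep -E "eef_pos|force"
```

```text
eef_pos: [496.3, 7.7, 150.9]
force: [-4.2, -4.1, 1.6]
```

```bash
python3 -m crank '[{"dp":[0.3,0,-0.1],"roll":0,"gripper":255},{"dp":[0.3,0,-0.1],"roll":0,"gripper":255}]' | grep -E "eef_pos|force"
```

```text
eef_pos: [497.4, 7.9, 150.9]
force: [-3.5, -2.8, 1.4]
```

```bash
python3 -m crank '[{"dp":[0,0,0],"roll":0,"gripper":255},{"dp":[0,0,0],"roll":0,"gripper":255}]' | grep -E "eef_pos|force"
python3 - <<'E'
from h import *
D=eyes.capture("side")
for d in models.spot_point(D,"door_handle")[:2]: print(d)
print(ctrl.sense()["force"])
E
```

```text
eef_pos: [497.5, 8.0, 150.9]
force: [-4.4, -3.6, 1.3]
{'centre': [287.7, 210.9], 'confidence': 0.96}
{'centre': [365.1, 260.1], 'confidence': 0.29}
[-4.97755319 -2.40138169  1.72892561]
```

```bash
python3 -m crank '[{"dp":[0.3,0,-0.1],"roll":0,"gripper":255},{"dp":[0.3,0,-0.1],"roll":0,"gripper":255},{"dp":[0.3,0,-0.1],"roll":0,"gripper":255}]' | grep -E "eef_pos|force"
```

```text
eef_pos: [497.6, 7.9, 150.9]
force: [-5.9, -2.7, 2.3]
```

Door appears home: the force fell from 15 to 4 N and now rises only against a stiff stop. Back off and verify from the starting viewpoint.

```bash
python3 -m crank '[{"dp":[-3,0,0],"roll":0,"gripper":255},{"dp":[-10,0,0],"roll":0,"gripper":255},{"dp":[-30,0,0],"roll":0,"gripper":255},{"dp":[-40,-30,0],"roll":0.1,"gripper":200},{"dp":[-40,-70,0],"roll":0.2,"gripper":100},{"dp":[-40,-102,0],"roll":0.3,"gripper":0},{"dp":[-20,-102,0],"roll":0.42,"gripper":0},{"dp":[0,-102,0],"roll":0.54,"gripper":0},{"dp":[27,-102,-9],"roll":0.66,"gripper":0},{"dp":[27,-102,-9],"roll":0.78,"gripper":0}]'
python3 -m crank '[{"dp":[0,0,0],"roll":0.1,"gripper":0},{"dp":[0,0,0],"roll":0.2,"gripper":0},{"dp":[0,0,0],"roll":0.3,"gripper":0},{"dp":[0,0,0],"roll":0.4,"gripper":0},{"dp":[0,0,0],"roll":0.5,"gripper":0},{"dp":[0,0,0],"roll":0.6,"gripper":0},{"dp":[0,0,0],"roll":0.7,"gripper":0},{"dp":[0,0,0],"roll":0.817,"gripper":0},{"dp":[0,0,0],"roll":0.817,"gripper":0},{"dp":[0,0,0],"roll":0.817,"gripper":0}]'
python3 - <<'E'
from h import *
W=eyes.capture("wrist");D=eyes.capture("side");s=ctrl.sense();print(s["eef_pos"],s["ee_rot"],s["force"])
for p,z in((W,140),(D,140)):
    for d in models.spot_point(p,"door_handle"): print(d["centre"],d["confidence"],atz(p,d["centre"],z))
for l in cv2.createLineSegmentDetector().detect(cv2.cvtColor(W["color"],cv2.COLOR_RGB2GRAY))[0][:,0]:
    if np.hypot(l[2]-l[0],l[3]-l[1])>60 and l[0]>280:
        a=[atz(W,l[:2],z)[:2].round(1) for z in(168,185)];b=[atz(W,l[2:],z)[:2].round(1) for z in(168,185)]
        print(l.round(1),a[0],b[0],"185:",a[1],b[1],np.degrees(np.arctan2(*(b[1]-a[1])[::-1])))
o=cv2.imread("pics/b.png")[300:,:400];n=cv2.resize(W["color"][...,::-1],(400,300))
cv2.imwrite("pics/m.png",np.hstack([o,n]))
E
```

```text
time_s: 29.27
eef_pos: [527.7, -1.0, 252.6]
ee_rot: [0.657, -0.656, 0.262, -0.263]
force: [0.1, -0.6, -0.6]
grip_width: 0.977
time_s: 30.1
eef_pos: [525.0, -0.1, 253.0]
ee_rot: [0.501, -0.501, 0.499, -0.499]
force: [-0.3, -0.2, 0.7]
grip_width: 1.001
[ 5.25014432e+02 -1.59593636e-01  2.53048004e+02] [ 0.50092971 -0.50065779  0.49914377 -0.49926617] [-0.07727729 -0.18261248 -0.27722694]
[259.2, 205.0] 0.96 [510.8059638    6.05904856 140.        ]
[287.6, 210.7] 0.89 [5.08381380e+02 1.56784438e-01 1.40000000e+02]
[522.2 331.7 537.  268.2] [689.5 -74.7] [689.5 -27.5] 185: [675.7 -62.6] [675.8 -19.3] 89.86767741882629
[304.2 183.1 302.2  14.4] [539.4  27.6] [536.3 117.4] 185: [538.1  31.2] [535.3 113.6] 91.94619511703081
[322.1 260.6 305.6 200.6] [551.9 -22.6] [540.4  16.8] 185: [549.6 -14.8] [539.1  21.4] 106.17507891790835
[534.4 268.9 409.4 272. ] [688.  -28.1] [608.2 -30.5] 185: [674.4 -19.8] [601.3 -22. ] -178.2761603476411
[352.6 146.8 354.   68.1] [566.9  49. ] [565.   91.4] 185: [563.3  50.9] [561.6  89.7] 92.50877754252123
[364.2   0.6 354.6 270.5] [568.2 123.9] [573.  -29.5] 185: [564.5 119.6] [568.9 -21.1] -88.20881807331283
[323.8   0.6 322.8 259.4] [547.3 123.8] [552.3 -21.8] 185: [545.4 119.5] [550. -14.] -88.0265441702666
```

View pics/m.png

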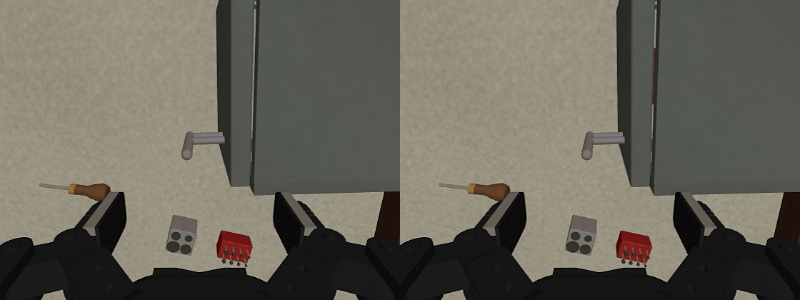

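The door edge matches the starting shut view, at (322.1,260.6) px in both. The wooden stand shows through the gap in the new view, and the bystanders in view have not moved. Handing in.

```bash
python3 -c "
from rig import ctrl
print(ctrl.finish_job())"
```

```text
the job is handed in; nothing more can be done
None
```

I opened the door through its catch to about 1.5 rad and stood the wooden bur stand in the door's tray. I then swung the door nearly shut by its handle and pushed the bar home with the fingers closed. The job was handed in at about 30 s of the 72 s allowed; no verdict was reported.

- **Bur stand:** after I let go, the pictures showed it upright in the middle of the tray. The wrist camera put it within about 2 mm of the target. After the door closed I could only see a sliver of wood through the gap, so I did not recheck its exact pose.
- **Closing:** the push peaked at about 15 N along x (18 N in all) on the roller, then dropped to about 4 N as the catch took over. My last check step raised it to about 6 N before I backed off. The bumper force itself was not measured.
- **Door shut:** from the start pose, the door's free-edge corner is at the same pixel as before opening, (322.1, 260.6). The network's handle point came out 2–3 px off its first wrist reading, within its usual scatter.
- **Other things:** the doming block, the red look-alike and one graver matched the first wrist picture. I made no final check on the jar, the ball vise or the other two gravers, and felt no contact near them.
- **Robot:** the arm is clear of everything, with the tool force reading near zero.

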